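# Retrieve the sample canister from under the detector platform with the reacher

## Task

The orange-capped sample canister has ended up in the low gap under the detector platform: pick up the reacher by its pistol grip, squeeze its trigger to close the jaws on that canister, carry it out upright and stand it in the white tray. Then stand the reacher back upright on the bench top, let go of it, and leave everything else where it is; never touch the canisters with the robot's fingers, only with the reacher.

Things in the scene. Friction and masses are not known exactly. Their poses are not given: they have to be found in the camera images.
- reacher: Reacher, free-standing, 290 mm long, 0.31 kg, centre of mass 20 to 40 mm ahead of the origin. Origin: underside of its black foot, under the grip; z up, +x along the shaft to the jaws. Foot x -50 to +40 mm, 56 wide, 8 thick. Shaft 16 mm thick at z = 36, jaw head 44 mm wide, top at z = 47; jaw pads z 20 to 52. It stands by itself
- reacher_grip (a point): Middle of the pistol grip, at x = -2, z = 85 mm of the reacher. Orange fixed post, 28 mm wide (y), rear face at reacher x = -29 mm, top z = 106; before it the red trigger plate, 26 mm wide, z 50 to 106, front face x = +25 when free. Grasp over both from above, closing along reacher x: 54 mm free, 40 at the stop. Nothing beside it above z = 45
- reacher_jaws (a point): Where the centre of a gripped canister lies between the jaws: reacher x = 205 mm, y = 0, z = 36. The two jaws pivot at x = 155, y = +-16 mm and swing together in the horizontal plane. Trigger free: about 90 mm apart at the tips (x about 215 mm), about 120 mm wide over all. Open, they can be lifted straight up off a standing canister
- trigger (a joint): Travel of the red trigger to the post, m: 0 free, 0.014 stop. Spring 6 N at 0, 9 N at 0.010. Jaws close 45 rad per m and meet a 44 mm canister at about 0.010 (44 mm over both plates). With 2 or 3 mm of squeeze it can be carried, jaws still open; 30 to 50 N holds a canister. The post is fixed: even closing moves the reacher forward by half the squeeze. Let go: it springs back, jaws open
- platform: Fixed detector platform. Origin: bench level, middle of the front edge; +x runs straight into the gap, z up. Deck 320 mm wide (y), 350 deep (x 0 to 350), underside 95 mm above the bench, top 105; first 150 mm clear plastic. White detector on it from x = 180 mm, up to z = 290. Posts 20 mm square at the corners, y = +-150; front opening 280 mm wide, sides open
- canister_orange: Upright metal canister with orange cap, 44 mm diameter, 64 mm high, about 70 g. Origin: centre of its underside, z up. It starts standing on the bench in the gap, 60 to 85 mm behind the front edge
- canister_blue: The same canister with a blue cap, standing beside the other in the gap, about 115 mm away; to be left alone
- tray: Fixed white square tray with a green floor, 130 mm outside, 120 mm inside. Origin: centre of its underside, z up. Floor 6 mm above the bench, rim 12 mm above the bench
- screwdriver: Yellow-handled screwdriver lying on the bench, bystander
- jar: Jar with green cap, 56 mm diameter, 75 mm high, origin at the centre of its underside, bystander
- brush: Small brush lying on the bench, bystander
- wipes_box: Blue wipes box 110 x 120 x 70 mm, origin at the centre of its underside, bystander
Things that resemble listed ones, but are neither listed nor needed, are in the scene too. Several things have the shape of the tray; the one meant has the colours described above.

How it is judged:
By the outcome, as a careful person would: the job done as asked, in the order asked, and still so for the second after the job is handed in, with the robot touching nothing.
It also fails if it takes over 61 s, if anything falls off the work surface, if the arm or the gripper's body presses on something with over 40 N, if the wrist force passes 120 N, or if a joint passes its speed limit or range.

## Robot

A 6-joint arm with a two-finger parallel gripper is mounted at the origin on the work surface. World frame = base frame: x ahead of the robot, y to its left, z up, the work surface at z = 0. Lengths are in m, angles in rad, forces in N, time in s.
With the tool pointing down it reaches from about 0.35 to 0.775 m from the base axis. Payload 5.5 kg.
Tool frame: the origin (TCP) lies at the very end of the fingers, on their centre line; the grasp point (between the pads) lies 19 mm behind it; z points along the fingers, y is the direction in which the jaws open and shut (so a half turn about z gives the same grasp; the last joint's range is limited). The gripper opens to 85 mm and grips with 20 to 120 N. Pads are 22 mm wide; open, the fingers measure 114 mm over their backs; the gripper's body (76 mm by 85 mm) begins 54 mm behind the grasp point. The pads swing forward as they close: fully open they stand 13 mm farther back than shut.
Start: joints at [0.971, 0.313, 0.046, 1.304, 0, 1.431], TCP at [0.255, 0.515, 0.231] pointing down, gripper open.
Joint ranges: [-2.76, 2.76], [-0.86, 1.69], [-1.03, 1.26], [-2.2, 2.34], [-1.47, 1.5], [-3.14, 3.14]. Speed limits (rad/s): [2.57, 2.57, 3.14, 3.14, 3.14, 3.14].

## Interface

Orientations are given as a unit quaternion [w, x, y, z].
In Python, from workcell import get_state, vision, workorder, silhouettes, tip_of gives the robot as it stands.
- The arm moves only by the shell command python3 -m inch 'ROWS' [FORCE]. ROWS is JSON, a list of rows, each a list of 7 numbers: the shift along the tool's x, y, z in cm, then the turn, a rotation vector about the tool's x, y, z in degrees, then the finger opening in cm, from 0 to 8.54. In form: [[dx, dy, dz, rx, ry, rz, hand], ...]. A call has 1 to 5 rows; each row shifts and turns the commanded pose from where the row before left it, along the tool's axes as they then stand; what a row does not reach is not made up. A row lasts 1/10 s, in which the tool goes at most 50 mm and 8.59 degrees, less where a joint would pass 70% of its speed; a pose out of reach is approached as far as the arm can. A call with a gripper value outside its range is refused whole. The fingers move at their own pace and stop on an object; FORCE is the grip in N (left out, the last holds). Time passes only in rows, so rows that do not move let the fingers close. It gives the time, the measured TCP pose, the force and the opening at its end, in the units of the state.
- get_state(): the state, without advancing time (a new reading comes with each control period).
- vision.read_camera(name): name is "side" or "top" or "wrist"; returns a dict with "pixels" (384x512x3 uint8, red, green, blue), "depth" (384x512 float32, m along the optical axis (not along the pixel's ray), 0 where there is no reading), "mtx" (3x3 intrinsics, pixels), "T" (4x4, takes a point from camera to world coordinates); the wrist camera has in their place "tool_from_camera" (4x4, takes a point from camera to tool coordinates, whose origin is the TCP and whose axes are the flange's). Camera axes: x right, y up, looking along -z (the intrinsics and any distortion apply to the point x, -y, -z); pixel columns grow to the right and rows downward; lengths in m; the calibration is good to about 2 mm. A picture is of the moment at which its call begins: read the wrist's pose just before it.
- workorder.hand_in(): hands the job in, once; it reports no verdict.
Trained networks look in a picture, given as the dict that the camera call returned (one of the last four; its "shot" number tells which), for a name from the list of things; names that differ only in an ending like _2 or _b are one class to them, and where a whole thing is asked for, a point or a joint stands for the part that bears it (a point fixed in the world has none). Each returns a list of dicts, best first, with "confidence" (0 to 1); they miss things now and then, are a little off and sometimes report something else, mostly with a low value. They report only what shows in the picture. A call takes as long as a camera call. They do not tell look-alikes from the thing itself.
- silhouettes(picture, label): "mask" (384x512 bool, what is visible of it) and "location" ([column, row] in pixels, amid what is visible of it).
- tip_of(picture, label): "location" ([column, row] in pixels: a listed point, or the origin of a listed thing).
The state is a dict: "clock": time; "joint_pos": joint angles; "qvel": joint speeds; "tau": joint torques, N m; "tcp_pos": TCP position; "orientation": TCP orientation; "wrist_force": force on the tool from outside, world axes, zero at the start; "ft_torque": the same for the moment, N m; "finger_gap": finger opening in m.
Only numpy, scipy, OpenCV 4.12 (cv2) and the standard library are available. Lean on these libraries where they do the work, as an engineer would, in place of code of your own. Each camera call takes 0.05 s, during which the arm holds its last target.

## Working session

There is one attempt and no reset: what is moved stays moved. The work goes in short steps, Python scripts to look and compute and a shell command to move; the robot and the scene stay as the last step left them, time stands still between calls to the robot, and variables do not carry over. Pictures are saved under pics/ and viewed, and the job is handed in when it is done.

```bash
ls -la; mkdir -p pics
cat > h.py <<'E'
import numpy as np, cv2
from workcell import get_state, vision, workorder, silhouettes, tip_of
def save(p,name,scale=1.5):
    im=cv2.cvtColor(p["pixels"],cv2.COLOR_RGB2BGR); 
    cv2.imwrite("pics/"+name,cv2.resize(im,None,fx=scale,fy=scale,interpolation=cv2.INTER_CUBIC))
def Tq(p,q):
    from scipy.spatial.transform import Rotation as R
    T=np.eye(4);T[:3,:3]=R.from_quat([q[1],q[2],q[3],q[0]]).as_matrix();T[:3,3]=p;return T
def ray(p,uv,T=None):
    T=p["T"] if T is None else T
    K=p["mtx"];d=np.linalg.inv(K)@[uv[0],uv[1],1.]
    d=np.array([d[0],-d[1],-1.]);return T[:3,3],T[:3,:3]@d
def onz(p,uv,z,T=None):
    o,d=ray(p,uv,T);t=(z-o[2])/d[2];return o+t*d
def pt(p,uv,T=None):
    o,d=ray(p,uv,T);u,v=int(round(uv[0])),int(round(uv[1]));return o+p["depth"][v,u]*d
def cloud(p,mask,T=None):
    T=p["T"] if T is None else T
    v,u=np.nonzero(mask&(p["depth"]>0));K=p["mtx"];z=p["depth"][v,u]
    d=np.linalg.inv(K)@np.stack([u,v,np.ones_like(u)]).astype(float)
    P=np.stack([d[0]*z,-d[1]*z,-z]);return (T[:3,:3]@P).T+T[:3,3]
def proj(p,X,T=None):
    T=p["T"] if T is None else T
    c=np.linalg.inv(T)@np.append(X,1);q=p["mtx"]@[c[0],-c[1],-c[2]];return q[:2]/q[2]
E
python3 - <<'E'
from h import *
s=get_state();print(s)
a=vision.read_camera("top");b=vision.read_camera("side")
print(a.keys())
save(a,"top0.png");save(b,"side0.png")
for p,n in((a,"top"),(b,"side")):
  for l in ["reacher","platform","canister_orange","canister_blue","tray","jar","screwdriver","brush","wipes_box"]:
    for r in silhouettes(p,l): 
      c=cloud(p,r["mask"]); print(n,l,round(r["confidence"],2),np.round(r["location"]),np.round(np.median(c,0),3) if len(c) else None, np.round(c.min(0),3),np.round(c.max(0),3))
E
```

```text
total 12
drwxr-xr-x  3 agent agent 4096 Dec  6 23:18 .
drwxr-xr-x 23 root  root  4096 Dec  6 23:18 ..
drwxr-xr-x  2 agent agent 4096 Dec  6 23:18 pics
{'clock': 0.0, 'joint_pos': array([ 9.71390598e-01,  3.14013081e-01,  4.49811793e-02,  1.30360612e+00,
       -6.24197246e-06,  1.43121689e+00]), 'qvel': array([ 1.23121742e-03, -7.45553868e-05, -1.21093142e-03, -1.65650137e-04,
       -7.68692652e-04,  2.46778654e-04]), 'tau': array([-2.52114049e-03, -4.80631399e+01,  2.98531365e+01,  1.95416354e-02,
       -2.95587870e-04, -1.23830213e-05]), 'tcp_pos': array([0.25488818, 0.514847  , 0.23040256]), 'orientation': array([-3.29646470e-04,  2.27892858e-01,  9.73685780e-01, -8.59826849e-04]), 'wrist_force': array([ 0.47429834, -0.19185973,  0.0436858 ]), 'ft_torque': array([-0.07799434,  0.05097368, -0.00297746]), 'finger_gap': 0.08508727146542579}
dict_keys(['pixels', 'depth', 'mtx', 'T', 'shot'])
top reacher 0.95 [247. 229.] [0.444 0.087 0.043] [ 0.354 -0.104 -0.001] [0.495 0.171 0.109]
top platform 0.95 [435. 178.] [ 0.54  -0.353  0.107] [ 0.383 -0.534 -0.002] [ 0.758 -0.164  0.291]
top
[... 1076 characters left out ...]
2 -0.215  0.033] [ 0.581 -0.26   0.   ] [ 0.628 -0.209  0.067]
side tray 0.77 [378. 317.] [0.251 0.391 0.008] [ 0.179  0.311 -0.   ] [0.328 0.46  0.016]
side tray 0.7 [217. 233.] [0.632 0.167 0.008] [0.565 0.096 0.   ] [0.698 0.229 0.017]
side tray 0.33 [285. 194.] [0.45  0.105 0.096] [0.444 0.099 0.07 ] [0.463 0.108 0.109]
side jar 0.91 [301. 263.] [0.423 0.292 0.063] [ 0.394  0.252 -0.001] [0.449 0.305 0.079]
side screwdriver 0.52 [176. 174.] [ 0.793 -0.048  0.021] [ 0.775 -0.127 -0.001] [0.821 0.076 0.03 ]
side brush 0.56 [248. 321.] [0.536 0.411 0.019] [ 0.49   0.293 -0.002] [0.585 0.523 0.141]
side wipes_box 0.96 [190. 299.] [0.657 0.382 0.07 ] [ 0.605  0.263 -0.001] [0.742 0.426 0.076]
```

View pics/top0.png

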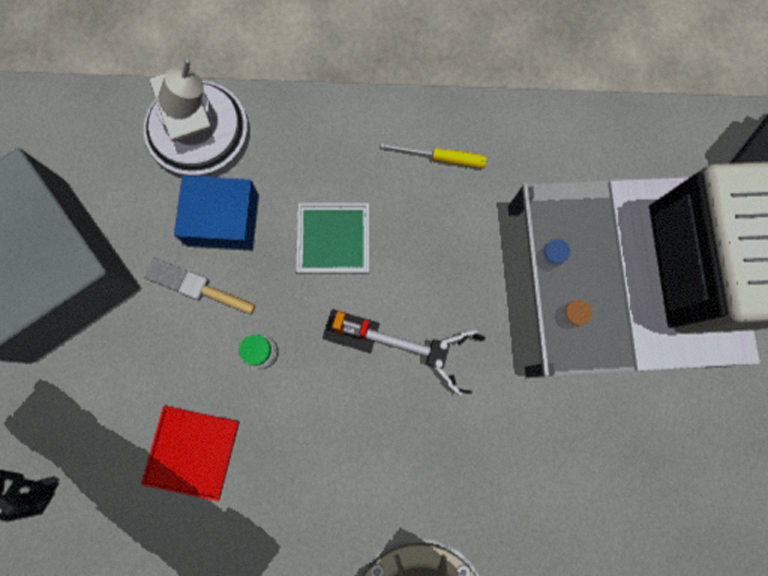

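View pics/side0.png

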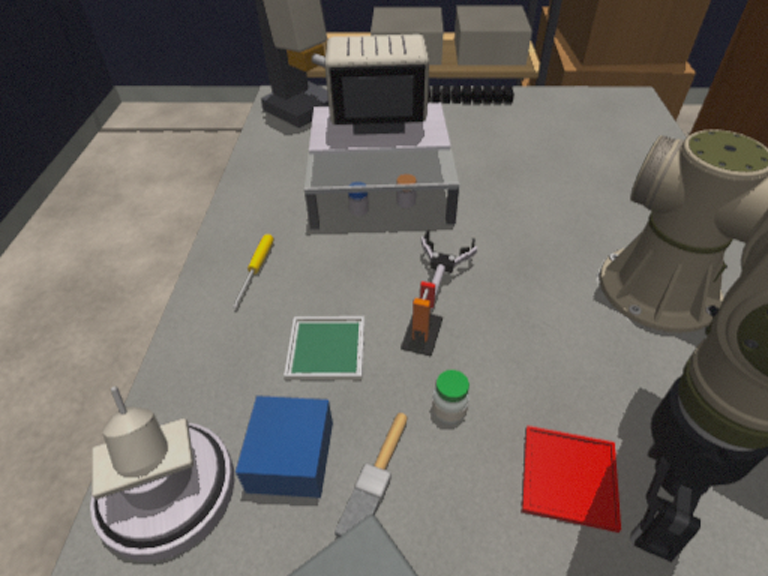

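Run:
```python
from h import *
a=vision.read_camera("top");b=vision.read_camera("side")
import pickle;pickle.dump((a,b),open("p0.pkl","wb"))
for p,n in((a,"top"),(b,"side")):
  hsv=cv2.cvtColor(p["pixels"],cv2.COLOR_RGB2HSV)
  for l in ["reacher","reacher_grip","reacher_jaws","platform","canister_orange","canister_blue","tray"]:
    for r in tip_of(p,l)[:3]: print(n,l,round(r["confidence"],2),np.round(r["location"],1), {z:np.round(onz(p,r["location"],z),3) for z in ({"reacher_grip":[.085],"reacher_jaws":[.036]}.get(l,[0]))})
# orange/blue caps in top
p=a;hsv=cv2.cvtColor(p["pixels"],cv2.COLOR_RGB2HSV)
H,S,V=cv2.split(hsv)
def comps(m,nm):
  n,L,st,c=cv2.connectedComponentsWithStats(m.astype(np.uint8))
  for i in range(1,n):
    if st[i,4]>25: print(nm,st[i],np.round(c[i],1),"z.064",np.round(onz(p,c[i],.064),4),"dep",np.round(np.median(cloud(p,L==i),0),4), "minmax",np.round(cloud(p,L==i).min(0),3),np.round(cloud(p,L==i).max(0),3))
for p,n in((a,"top"),(b,"side")):
  H,S,V=cv2.split(cv2.cvtColor(p["pixels"],cv2.COLOR_RGB2HSV))
  comps((H<20)&(H>5)&(S>120)&(V>60),n+" orange");comps(((H<=5)|(H>172))&(S>150)&(V>60),n+" red");comps((H>100)&(H<125)&(S>90)&(V>60),n+" blue")
  comps((H>60)&(H<90)&(S>90)&(V>40),n+" green")
r=[x for x in silhouettes(a,"reacher")][0]
c=cloud(a,r["mask"])
for lo,hi in((.1,.12),(.06,.1),(.025,.06),(.003,.025)):
  q=c[(c[:,2]>lo)&(c[:,2]<hi)]; print(lo,len(q),np.round(q.mean(0),4))
  if len(q)>10: 
    q=q[:,:2];m=q.mean(0);u,s,v=np.linalg.svd(q-m,full_matrices=False);print(v[0],np.degrees(np.arctan2(*v[0][::-1])))
np.save("rc.npy",c)
```

```text
top reacher 0.87 [233.8 220.7] {0: array([0.459, 0.122, 0.   ])}
top reacher_grip 0.81 [235.1 213.9] {0.085: array([0.466, 0.116, 0.085])}
top reacher_grip 0.28 [177.1 236.5] {0.085: array([0.409, 0.254, 0.085])}
top reacher_jaws 0.98 [312.7 244.1] {0.036: array([ 0.399, -0.082,  0.036])}
top platform 0.79 [346.9 188.5] {0: array([ 0.554, -0.185,  0.   ])}
top tray 0.79 [126.9 299.4] {0: array([0.254, 0.387, 0.   ])}
top tray 0.65 [221.2 161.3] {0: array([0.623, 0.162, 0.   ])}
side reacher 0.9 [282.4 221.5] {0: array([0.459, 0.121, 0.   ])}
side reacher_grip 0.57 [280.6 199.3] {0.085: array([0.466, 0.117, 0.085])}
side reacher_jaws 0.88 [297.3 165.1] {0.036: array([ 0.413, -0.068,  0.036])}
side canister_orange 0.69 [267. 135.] {0: array([ 0.507, -0.261,  0.   ])}
side canister_blue 0.62 [237.5 141.3] {0: array([ 0.607, -0.225,  0.   ])}
side tray 0.84 [217.7 236.1] {0: array([0.629, 0.174, 0.   ])}
side tray 0.7 [380.3 318.7] {0: array([0.249, 0.387, 0.   ])}
top orange [137 191  32  15  52] [154.1 197.9] z.064 [0.5049 0.3203 0.064 ] dep [0.513  0.3316 0.0174] minmax [0.495 0.295 0
[... 2897 characters left out ...]
 0.3798 0.064 ] dep [0.6603 0.3835 0.0704] minmax [0.605 0.303 0.002] [0.717 0.426 0.075]
side green [ 195  216   44   32 1285] [217.3 231.7] z.064 [0.6201 0.2075 0.064 ] dep [0.6306 0.1655 0.0078] minmax [0.577 0.108 0.004] [0.684 0.216 0.012]
side green [291 247  22  21 355] [301.3 256.5] z.064 [0.4195 0.2735 0.064 ] dep [0.4208 0.2809 0.0757] minmax [0.396 0.254 0.061] [0.444 0.302 0.079]
0.1 118 [0.4595 0.1228 0.105 ]
[0.25774548 0.96621285] 75.06367144268556
0.06 71 [0.4555 0.1194 0.083 ]
[0.19671071 0.98046157] 78.65532411028937
0.025 748 [ 0.4249 -0.0009  0.0443]
[-0.24193476 -0.97029252] -104.00075972326187
0.003 432 [0.4544 0.1197 0.0081]
[-0.17321834 -0.98488345] -99.97499309531145
```

Run:
```python
from h import *
import pickle
a,b=pickle.load(open("p0.pkl","rb"))
c=np.load("rc.npy")
# reacher axis: shaft pts
o=np.array([.459,.121]);y=np.radians(-104)
for it in range(6):
  d=np.array([np.cos(y),np.sin(y)]);n=np.array([-d[1],d[0]])
  s=(c[:,:2]-o)@d;t=(c[:,:2]-o)@n
  m=(s>.045)&(s<.15)&(c[:,2]>.03)&(c[:,2]<.055)&(abs(t)<.012)
  q=c[m,:2];mm=q.mean(0);v=np.linalg.svd(q-mm,full_matrices=False)[2][0];v*=np.sign(v@d)
  y=np.arctan2(v[1],v[0]);o=mm+v*((o-mm)@v)
print("shaft yaw",np.degrees(y),m.sum())
d=np.array([np.cos(y),np.sin(y)]);n=np.array([-d[1],d[0]])
s=(c[:,:2]-o)@d;t=(c[:,:2]-o)@n
top=(c[:,2]>.1);print("grip top s range",s[top].min(),s[top].max(),"t",t[top].min(),t[top].max(),t[top].mean())
jw=(s>.17);print("jaw s max",s[jw].max(),"t",t[jw].min(),t[jw].max())
ft=(c[:,2]<.012)&(c[:,2]>.004)&(abs(t)<.035)&(s<.06);print("foot s",np.percentile(s[ft],[1,99]),"t",np.percentile(t[ft],[1,99]))
# z height of shaft
print(np.median(c[m,2]))
# platform
for p,nm in((a,"top"),(b,"side")):
  r=silhouettes.__name__
  C=cloud(p,p["depth"]>0)
  k=(C[:,2]>.100)&(C[:,2]<.110)&(C[:,1]<-.13)&(C[:,1]>-.6)&(C[:,0]>.3)&(C[:,0]<.8)
  q=C[k][:,:2].astype(np.float32);print(nm,k.sum(),cv2.minAreaRect(q),np.round(cv2.boxPoints(cv2.minAreaRect(q)),3).tolist())
  # front edge: for x bins the max y
  xs=np.linspace(q[:,0].min()+.03,q[:,0].max()-.05,10);e=[]
  for x in xs: 
    w=q[abs(q[:,0]-x)<.012]; e.append(np.percentile(w[:,1],99))
  print(np.round(xs,3),np.round(e,4));f=np.polyfit(xs,e,1);print(f,np.degrees(np.arctan(f[0])))
  k=(C[:,2]>.011)&(C[:,2]<.014)&(abs(C[:,1]-.16)<.1)&(abs(C[:,0]-.63)<.1)
  print("tray",cv2.minAreaRect(C[k][:,:2].astype(np.float32)))
s=get_state();T=Tq(s["tcp_pos"],s["orientation"]);print(np.round(T,3))
print("o",o)
```

```text
shaft yaw -104.80160049146613 272
grip top s range -0.02534817553326238 0.02798439857334625 t -0.012618082026903416 0.01469938322274321 0.0009189429611323844
jaw s max 0.22156153162379766 t -0.056430882409002917 0.05709310583535829
foot s [-0.04564208  0.04225258] t [-0.02664881  0.02833342]
0.04330584624988326
top 12260 ((0.5556144118309021, -0.35095760226249695), (0.32121050357818604, 0.3540932834148407), 4.24887752532959) [[0.38199999928474426, -0.1860000044107437], [0.4090000092983246, -0.5389999747276306], [0.7289999723434448, -0.515999972820282], [0.703000009059906, -0.16200000047683716]]
[0.413 0.442 0.471 0.499 0.528 0.556 0.585 0.614 0.642 0.671] [-0.186  -0.1849 -0.1818 -0.1793 -0.1772 -0.1751 -0.1731 -0.1709 -0.1689
 -0.1671]
[ 0.07575328 -0.2175008 ] 4.332069327909285
tray ((0.6280031800270081, 0.16043350100517273), (0.12797582149505615, 0.12877167761325836), 1.6511346101760864)
side 4315 ((0.558819591999054, -0.34880825877189636), (0.3207750916481018, 0.35600122809410095), 4.230134010314941) [[0.38600000739097595, -0.18299999833106995], [0.41200000047683716, -0.5379999876022339], [0.7319999933242798, -0.5139999985694885], [0.7059999704360962, -0.1589999943971634]]
[0.418 0.447 0.476 0.505 0.534 0.563 0.592 0.621 0.65  0.68 ] [-0.1838 -0.1804 -0.1792 -0.1766 -0.1751 -0.1733 -0.1713 -0.1702 -0.1662
 -0.1648]
[ 0.06920572 -0.21205889] 3.9588836992425227
tray ((0.6315281391143799, 0.16172540187835693), (0.13029301166534424, 0.12997162342071533), 1.8358782529830933)
[[-0.896  0.444  0.     0.255]
 [ 0.444  0.896  0.     0.515]
 [ 0.     0.    -1.     0.231]
 [ 0.     0.     0.     1.   ]]
o [0.45809354 0.12119594]
```

```bash
cat >> h.py <<'E'
def goal(x,y,z,ryaw):
    "tool pose: pointing down, tool y opposite to reacher x (yaw deg)"
    a=np.radians(ryaw+180);Y=np.array([np.cos(a),np.sin(a),0]);Z=np.array([0,0,-1.]);X=np.cross(Y,Z)
    T=np.eye(4);T[:3,:3]=np.stack([X,Y,Z],1);T[:3,3]=[x,y,z];return T
def steps(G,n,S=None):
    from scipy.linalg import logm,expm
    from scipy.spatial.transform import Rotation as R
    if S is None:
        s=get_state();S=Tq(s["tcp_pos"],s["orientation"])
    D=np.linalg.inv(S)@G;st=expm(np.real(logm(D))/n)
    return np.round(np.r_[st[:3,3]*100,np.degrees(R.from_matrix(st[:3,:3]).as_rotvec())],3).tolist()
def plan(*wp):
    "wp: (x,y,z,yaw,n)"
    s=get_state();S=Tq(s["tcp_pos"],s["orientation"])
    for w in wp:
        G=goal(*w[:4]);print(w,steps(G,w[4],S));S=G
E
python3 - <<'E'
from h import *
plan((.4595,.121,.16,-104.8,12))
E
```

```text
(0.4595, 0.121, 0.16, -104.8, 12) [-2.774, -2.459, 0.594, 0.0, 0.0, -0.962]
```

```bash
python3 -m inch '[[-2.77,-2.46,0.2,0,0,-1,8.5],[-2.77,-2.46,0.2,0,0,-1,8.5],[-2.77,-2.46,0.2,0,0,-1,8.5],[-2.77,-2.46,0.2,0,0,-1,8.5],[-2.77,-2.46,0.2,0,0,-1,8.5]]' 20
```

```text
clock: 2.35
tcp_pos: [0.3309, 0.3449, 0.2214]
orientation: [0.0, 0.185, 0.983, 0.0]
wrist_force: [0.5, 1.1, 0.0]
finger_gap: 0.0851
```

```bash
python3 -m inch '[[-2.77,-2.46,0.4,0,0,-1,8.5],[-2.77,-2.46,0.4,0,0,-1,8.5],[-2.77,-2.46,0.4,0,0,-1,8.5],[-2.77,-2.46,0.4,0,0,-1,8.5],[-2.77,-2.46,0.4,0,0,-1,8.5]]' && python3 -m inch '[[-2.77,-2.46,0.6,0,0,-1,8.5],[-2.77,-2.46,0.6,0,0,-0.6,8.5],[0,0,0,0,0,0,8.5],[0,0,0,0,0,0,8.5]]'
python3 - <<'E'
from h import *
s=get_state();T=Tq(s["tcp_pos"],s["orientation"])
w=vision.read_camera("wrist");save(w,"w1.png")
TW=T@w["tool_from_camera"]
for l in("reacher_grip","reacher"):
  for r in tip_of(w,l)[:2]: print(l,r,onz(w,r["location"],.085 if l!="reacher" else 0,TW))
for r in silhouettes(w,"reacher")[:1]:
  c=cloud(w,r["mask"],TW);np.save("rcw.npy",c)
  t=c[(c[:,2]>.095)];print(len(t),cv2.minAreaRect(t[:,:2].astype(np.float32)),t.mean(0))
plan((.4595,.121,.062,-104.8,4))
E
```

```text
clock: 2.85
tcp_pos: [0.4211, 0.1829, 0.2014]
orientation: [0.0, 0.142, 0.99, 0.0]
wrist_force: [0.8, 0.5, -0.3]
finger_gap: 0.0849
clock: 3.25
tcp_pos: [0.4605, 0.1213, 0.1891]
orientation: [-0.0, 0.129, 0.992, 0.0]
wrist_force: [-0.5, 1.0, 0.1]
finger_gap: 0.0848
reacher_grip {'location': [256.2, 187.0], 'confidence': 0.79} [0.46158079 0.12056887 0.085     ]
reacher {'location': [256.0, 161.2], 'confidence': 0.86} [0.46237324 0.12004652 0.        ]
1671 ((0.4595266580581665, 0.12058477848768234), (0.05404764786362648, 0.02754795551300049), 76.44662475585938) [0.45838503 0.12311818 0.10431371]
(0.4595, 0.121, 0.062, -104.8, 4) [-0.001, -0.047, 3.189, 0.004, 0.003, 0.037]
```

```bash
python3 -m inch '[[0,0,4,0,0,0,8.5],[0,0,4,0,0,0,8.5],[0,0,2.7,0,0,0,8.5],[0,0,2,0,0,0,8.5],[0,0,0,0,0,0,8.5]]' && python3 -m inch '[[0,0,0,0,0,0,6],[0,0,0,0,0,0,5.6],[0,0,0,0,0,0,5.3],[0,0,0,0,0,0,5.15],[0,0,0,0,0,0,5.15]]' 25
python3 - <<'E'
from h import *
a=vision.read_camera("side");save(a,"s1.png")
w=vision.read_camera("wrist");save(w,"w2.png",1)
E
```

```text
clock: 3.95
tcp_pos: [0.4576, 0.1226, 0.06]
orientation: [-0.003, 0.127, 0.992, -0.001]
wrist_force: [-0.8, -0.7, -0.5]
finger_gap: 0.0849
clock: 4.45
tcp_pos: [0.4619, 0.123, 0.0643]
orientation: [0.002, 0.128, 0.992, 0.001]
wrist_force: [-1.3, 2.0, 7.8]
finger_gap: 0.0516
```

View pics/s1.png

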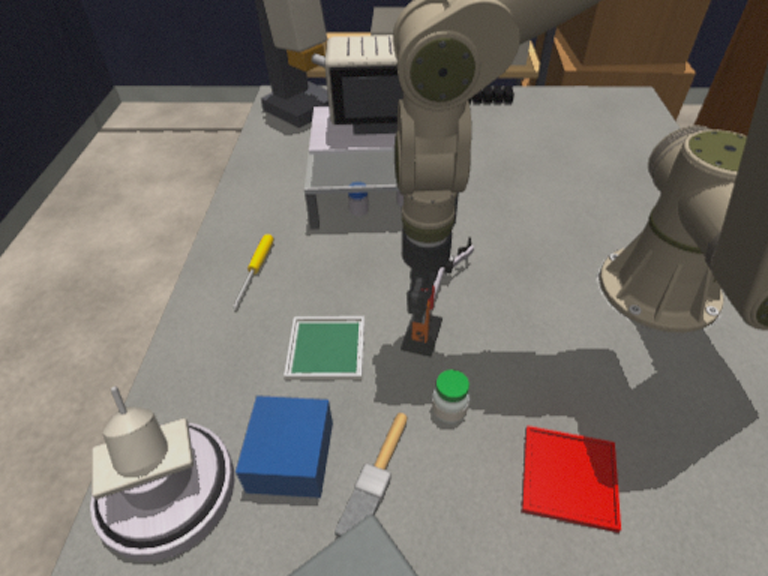

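View pics/w2.png

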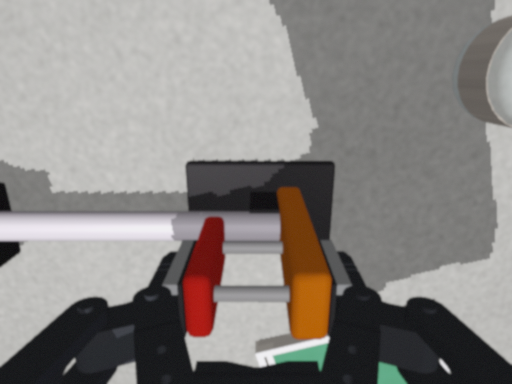

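```bash
python3 -m inch '[[0,0,-0.3,0,0,0,5.15],[0,0,-0.5,0,0,0,5.15],[0,0,-0.7,0,0,0,5.15],[0,0,-0.5,0,0,0,5.15],[0,0,0,0,0,0,5.15]]'
python3 - <<'E'
from h import *
a=vision.read_camera("side");save(a,"s2.png")
r=silhouettes(a,"reacher")
for x in r[:2]:
  c=cloud(a,x["mask"]);print(x["confidence"],c.min(0),c.max(0))
  ft=c[(c[:,2]<.04)&(c[:,1]>.05)];print(np.median(ft,0),np.percentile(ft[:,2],[1,5,50,95]))
print(get_state()["tcp_pos"],get_state()["wrist_force"],get_state()["ft_torque"])
im=a["pixels"][120:260,230:360];cv2.imwrite("pics/s2c.png",cv2.resize(im[:,:,::-1],None,fx=5,fy=4))
E
```

```text
clock: 5.05
tcp_pos: [0.4612, 0.1219, 0.0832]
orientation: [0.001, 0.128, 0.992, 0.0]
wrist_force: [0.3, 0.8, -2.1]
finger_gap: 0.0516
0.69 [ 0.36207113 -0.08380933 -0.00076401] [0.49731297 0.17528851 0.12610362]
[0.45836977 0.14582597 0.02796113] [0.02105502 0.02427619 0.02796113 0.03252649]
[0.46054969 0.12183964 0.08243474] [ 0.35539482 -0.04826543 -3.74868749] [ 0.11741452 -0.0214969   0.0098152 ]
```

View pics/s2c.png

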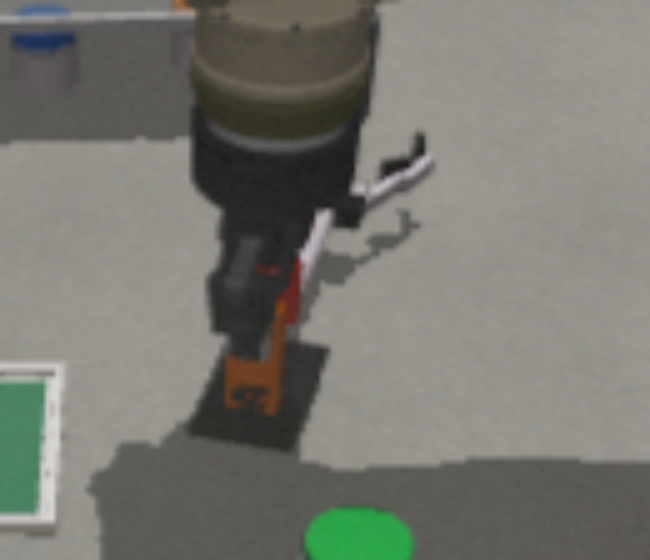

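Run:
```python
from h import *
plan((.4687,.076,.083,-85.8,6))
```

```text
(0.4687, 0.076, 0.083, -85.8, 6) [-0.227, -0.746, -0.009, 0.001, 0.004, -3.158]
```

```bash
python3 -m inch '[[-0.23,-0.75,0,0,0,-3.15,5.15],[-0.23,-0.75,0,0,0,-3.15,5.15],[-0.23,-0.75,0,0,0,-3.15,5.15],[-0.23,-0.75,0,0,0,-3.15,5.15],[-0.23,-0.75,0,0,0,-3.15,5.15]]' && python3 -m inch '[[-0.23,-0.75,0,0,0,-3.15,5.15],[0,0,0,0,0,0,5.15],[0,0,0,0,0,0,5.15],[0,0,0,0,0,0,5.15]]'
python3 - <<'E'
from h import *
a=vision.read_camera("top");save(a,"t3.png")
s=get_state();T=Tq(s["tcp_pos"],s["orientation"]);w=vision.read_camera("wrist");save(w,"w3.png")
TW=T@w["tool_from_camera"];print(s["tcp_pos"],np.degrees(np.arctan2(T[1,1],T[0,1])))
for p,TT in((a,a["T"]),(w,TW)):
  for r in silhouettes(p,"reacher")[:1]:
    c=cloud(p,r["mask"],TT);np.save("rc3_%d.npy"%(p is w),c);print(len(c),c.min(0),c.max(0))
  for r in tip_of(p,"reacher_jaws")[:2]: print(r,onz(p,r["location"],.056,TT))
  for r in tip_of(p,"canister_orange")[:2]: print(r,onz(p,r["location"],.0,TT))
E
```

```text
clock: 5.65
tcp_pos: [0.4659, 0.0829, 0.0819]
orientation: [-0.0, -0.01, 1.0, 0.0]
wrist_force: [-0.6, -0.2, -3.2]
finger_gap: 0.0519
clock: 6.05
tcp_pos: [0.4684, 0.076, 0.0821]
orientation: [-0.0, -0.036, 0.999, 0.0]
wrist_force: [-0.4, -0.5, -2.9]
finger_gap: 0.0517
[0.46840795 0.07607979 0.08215347] 94.13473072344861
393 [ 0.43371429 -0.15410007 -0.00360089] [ 0.54350832 -0.0506877   0.07295782]
{'location': [335.7, 212.1], 'confidence': 0.73} [ 0.47986094 -0.13800742  0.056     ]
27126 [ 0.43522841 -0.10934959 -0.0007798 ] [0.59276917 0.13458114 0.12625852]
```

View pics/t3.png

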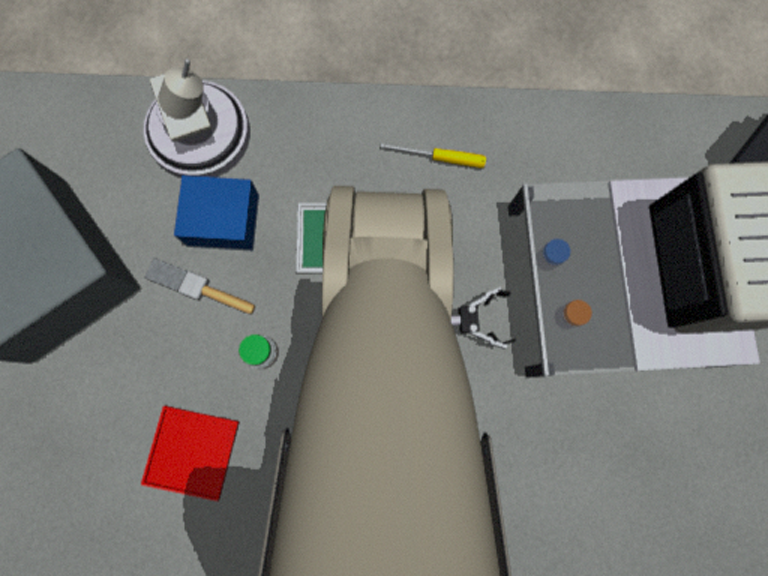

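View pics/w3.png

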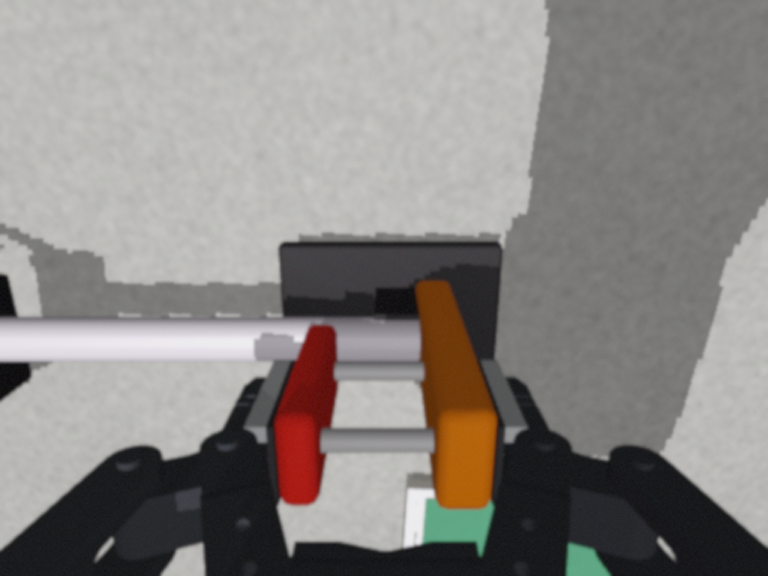

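Run:
```python
from h import *
d=np.array([np.cos(np.radians(-85.87)),np.sin(np.radians(-85.87))]);n=np.array([-d[1],d[0]]);o=np.array([.4684,.0761])
for k in(0,1):
  c=np.load("rc3_%d.npy"%k);s=(c[:,:2]-o)@d+.0; t=(c[:,:2]-o)@n
  print(k,"s",s.min(),s.max())
  for lo,hi in((.03,.06),(.06,.09),(.09,.12),(.12,.15),(.15,.18),(.18,.21),(.21,.24)):
    m=(s>lo)&(s<hi)&(c[:,2]>.04)
    if m.sum()>5: print(lo,m.sum(),"t",np.round([t[m].min(),t[m].max(),np.median(t[m])],4),"z",np.round(np.percentile(c[m,2],[5,50,95,99]),4))
  m=(s<.05)&(c[:,2]<.04)&(c[:,2]>.015)
  if m.sum()>5: print("foot s",np.percentile(s[m],[1,99]),"t",np.percentile(t[m],[1,99]),"z",np.percentile(c[m,2],[5,50,95]))
```

```text
0 s 0.1267427412720894 0.23481100615804293
0.12 103 t [-0.0243  0.0164 -0.0054] z [0.0564 0.0639 0.0665 0.0678]
0.15 146 t [-0.0383  0.0312 -0.0072] z [0.0584 0.0648 0.0681 0.0688]
0.18 107 t [-0.0499  0.0474  0.0244] z [0.0519 0.0611 0.0707 0.0724]
0.21 27 t [0.0346 0.048  0.0376] z [0.0455 0.0604 0.0715 0.0727]
1 s -0.05343928656027871 0.19004762628337776
0.03 1629 t [-0.0103  0.0046 -0.005 ] z [0.0555 0.0613 0.063  0.0636]
0.06 1660 t [-0.0102  0.0046 -0.0048] z [0.0554 0.0612 0.063  0.0634]
0.09 1707 t [-0.01    0.0048 -0.0049] z [0.0546 0.0611 0.0629 0.0634]
0.12 1467 t [-0.0233  0.0203 -0.0037] z [0.0464 0.058  0.0626 0.0632]
foot s [-0.04600894  0.04183877] t [-0.02984703  0.01683756] z [0.02508759 0.0266586  0.02827409]
```

```bash
python3 -m inch '[[-0.1,-0.3,0.5,0,0,0,5.15],[-0.1,-0.5,0.5,0,0,0,5.15],[-0.1,-1,0.3,0,0,0,5.15],[0,-1.5,0,0,0,0,5.15],[0,-1.5,0,0,0,0,5.15]]' && python3 -m inch '[[0,-1.5,0,0,0,0,5.15],[0,-1.5,0,0,0,0,5.15],[0,-1,0,0,0,0,5.15],[0,-0.5,0,0,0,0,5.15],[0,0,0,0,0,0,5.15]]'
python3 - <<'E'
from h import *
a=vision.read_camera("top");save(a,"t4.png")
im=a["pixels"][120:260,290:430];cv2.imwrite("pics/t4c.png",cv2.resize(im[:,:,::-1],None,fx=4,fy=4))
b=vision.read_camera("side");im=b["pixels"][60:200,190:330];cv2.imwrite("pics/s4c.png",cv2.resize(im[:,:,::-1],None,fx=4,fy=4))
E
```

```text
clock: 6.95
tcp_pos: [0.475, 0.027, 0.0688]
orientation: [-0.0, -0.036, 0.999, -0.0]
wrist_force: [0.9, -0.3, -3.0]
finger_gap: 0.0513
clock: 7.45
tcp_pos: [0.4785, -0.0175, 0.0691]
orientation: [-0.0, -0.036, 0.999, 0.0]
wrist_force: [0.0, 1.2, -2.8]
finger_gap: 0.0518
```

View pics/t4c.png

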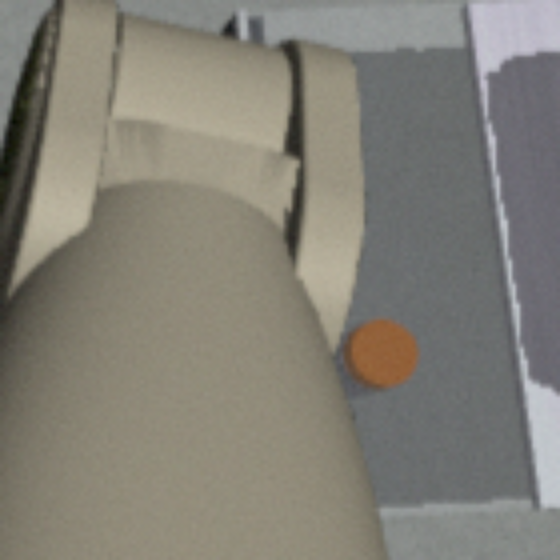

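View pics/s4c.png

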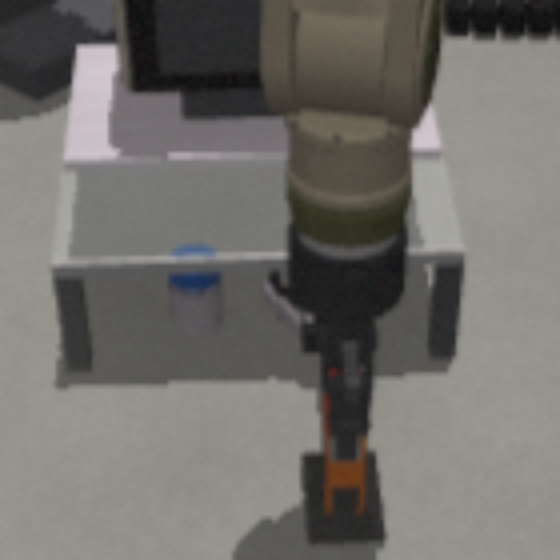

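```bash
python3 -m inch '[[0,-1,0,0,0,0,5.15],[0,-1,0,0,0,0,5.15],[0,-1,0,0,0,0,5.15],[0,-0.6,0,0,0,0,5.15],[0,0,0,0,0,0,5.15]]'
python3 - <<'E'
from h import *
a=vision.read_camera("top")
im=a["pixels"][120:260,290:430];cv2.imwrite("pics/t5c.png",cv2.resize(im[:,:,::-1],None,fx=4,fy=4))
b=vision.read_camera("side");im=b["pixels"][60:200,190:330];cv2.imwrite("pics/s5c.png",cv2.resize(im[:,:,::-1],None,fx=4,fy=4))
w=vision.read_camera("wrist");save(w,"w5.png",1)
E
```

```text
clock: 8.05
tcp_pos: [0.4813, -0.0538, 0.0693]
orientation: [0.0, -0.035, 0.999, -0.0]
wrist_force: [-0.7, -0.2, -2.2]
finger_gap: 0.0514
```

View pics/t5c.png

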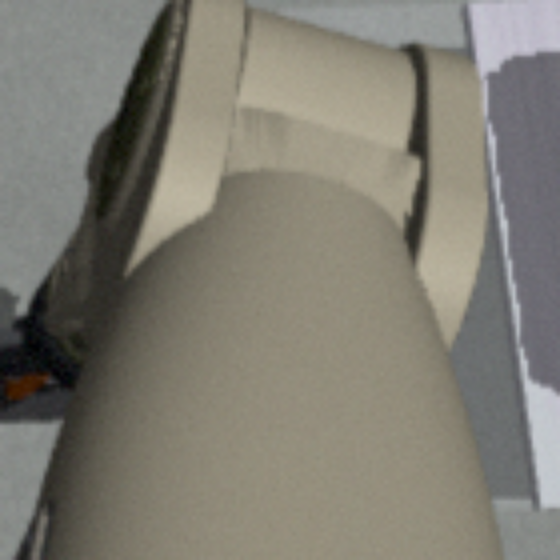

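View pics/s5c.png

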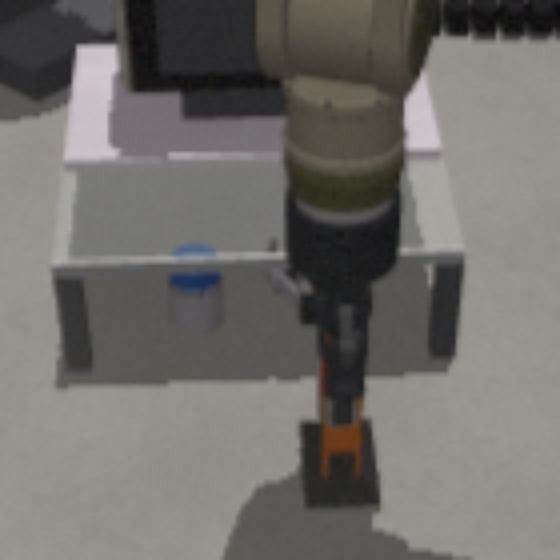

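View pics/w5.png

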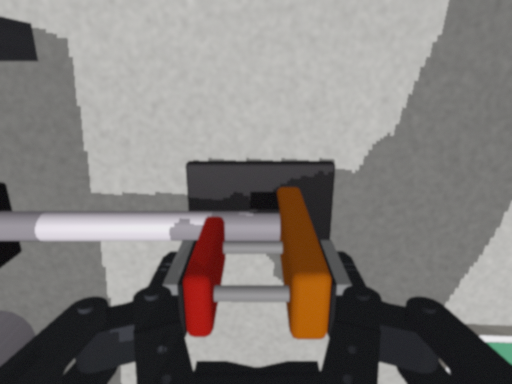

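```bash
python3 -m inch '[[0,0,0,0,0,0,4.9],[0,0,0,0,0,0,4.7],[0,0,0,0,0,0,4.5],[0,0,0,0,0,0,4.2],[0,0,0,0,0,0,4.0]]' 40 &&  python3 -m inch '[[0,0,0,0,0,0,4.0],[0,0,0,0,0,0,4.0],[0,0,0,0,0,0,4.0],[0,0,0,0,0,0,4.0]]'
```

```text
clock: 8.7
tcp_pos: [0.481, -0.0526, 0.0694]
orientation: [0.0, -0.036, 0.999, -0.0]
wrist_force: [0.2, 0.9, -1.6]
finger_gap: 0.0432
clock: 9.1
tcp_pos: [0.4811, -0.0526, 0.0693]
orientation: [0.0, -0.036, 0.999, 0.0]
wrist_force: [-0.8, 0.0, 0.2]
finger_gap: 0.0434
```

```bash
python3 -m inch '[[0,0,-0.2,0,0,0,4.0],[0,0,-0.3,0,0,0,4.0],[0,0,-0.3,0,0,0,4.0],[0,0,0,0,0,0,4.0]]' &&  python3 -m inch '[[0,0.5,0,0,0,0,4.0],[0,1,0,0,0,0,4.0],[0,1.5,0,0,0,0,4.0],[0,1.5,0,0,0,0,4.0],[0,1.5,0,0,0,0,4.0]]' && python3 -m inch '[[0,1.5,0,0,0,0,4.0],[0,1.5,0,0,0,0,4.0],[0,1.5,0,0,0,0,4.0],[0,1.5,0,0,0,0,4.0],[0,1.5,0,0,0,0,4.0]]' && python3 -m inch '[[0,1.5,0,0,0,0,4.0],[0,1,0,0,0,0,4.0],[0,0.5,0,0,0,0,4.0],[0,0,0,0,0,0,4.0]]'
python3 - <<'E'
from h import *
a=vision.read_camera("top");save(a,"t6.png")
b=vision.read_camera("side");im=b["pixels"][60:230,190:360];cv2.imwrite("pics/s6c.png",cv2.resize(im[:,:,::-1],None,fx=3.5,fy=3.5))
E
```

```text
clock: 9.5
tcp_pos: [0.4814, -0.0528, 0.0777]
orientation: [0.0, -0.036, 0.999, 0.0]
wrist_force: [-0.1, -0.6, -4.4]
finger_gap: 0.0428
clock: 10.0
tcp_pos: [0.4762, 0.0085, 0.0771]
orientation: [-0.0, -0.036, 0.999, 0.0]
wrist_force: [0.2, 0.2, -3.8]
finger_gap: 0.0429
clock: 10.5
tcp_pos: [0.4707, 0.0834, 0.0772]
orientation: [-0.0, -0.037, 0.999, 0.0]
wrist_force: [0.4, -0.5, -3.4]
finger_gap: 0.0429
clock: 10.9
tcp_pos: [0.4689, 0.1125, 0.0773]
orientation: [0.0, -0.037, 0.999, 0.0]
wrist_force: [0.2, -0.5, -4.0]
finger_gap: 0.0432
```

View pics/t6.png

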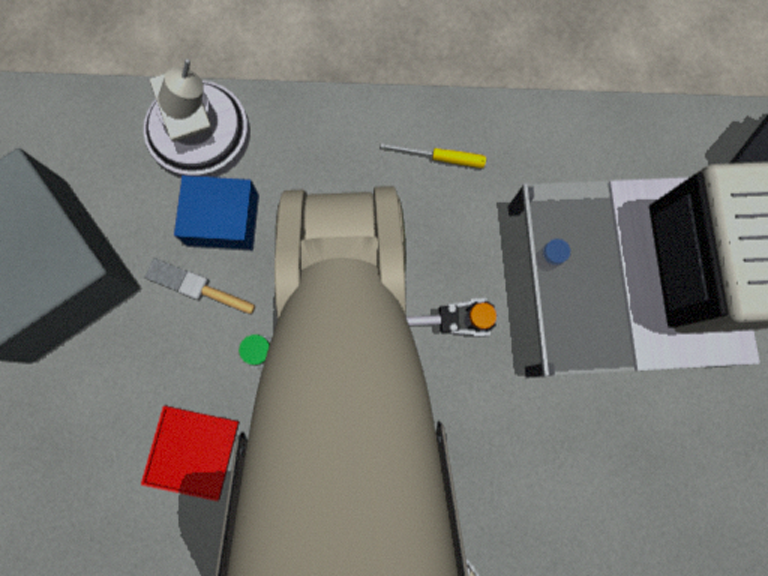

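View pics/s6c.png

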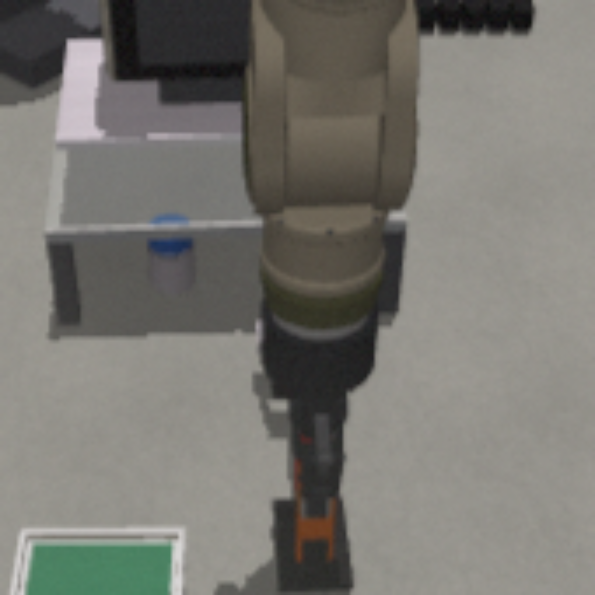

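```bash
python3 -m inch '[[0,0,-0.5,0,0,-2,4.0],[0,0,-1,0,0,-4,4.0],[0,0,-1,0,0,-5,4.0],[0,0,-1,0,0,-5,4.0],[0,0,-0.5,0,0,-5,4.0]]'
python3 - <<'E'
from h import *
a=vision.read_camera("top")
for r in silhouettes(a,"canister_orange")[:1]:
  c=cloud(a,r["mask"]);zz=np.percentile(c[:,2],90);print(r["location"],zz)
  H,S,V=cv2.split(cv2.cvtColor(a["pixels"],cv2.COLOR_RGB2HSV));m=r["mask"]&(H<22)&(H>4)&(S>120);v,u=np.nonzero(m);ctop=np.array([u.mean(),v.mean()]);P=onz(a,ctop,.104);print(ctop,P,np.median(cloud(a,m),0))
  s=get_state();T=Tq(s["tcp_pos"],s["orientation"]);print("in tool",np.linalg.inv(T)@np.append(P,1),np.linalg.inv(T)@np.append(np.median(cloud(a,m),0),1))
plan((.427,.107,.112,15,16))
save(a,"t7.png")
E
```

```text
clock: 11.5
tcp_pos: [0.4696, 0.1111, 0.1181]
orientation: [0.001, -0.219, 0.976, -0.0]
wrist_force: [0.7, -0.7, -3.3]
finger_gap: 0.0428
[317.5, 179.6] 0.11444021877285089
[317.1953125  176.98046875] [ 0.55869142 -0.0824261   0.104     ] [ 0.55644564 -0.08018098  0.11251028]
in tool [ 0.00178261 -0.21307169  0.01424171  1.        ] [ 0.00285024 -0.21009207  0.00572755  1.        ]
(0.427, 0.107, 0.112, 15, 16) [0.16, 0.245, 0.038, -0.006, 0.003, -4.993]
```

View pics/t7.png

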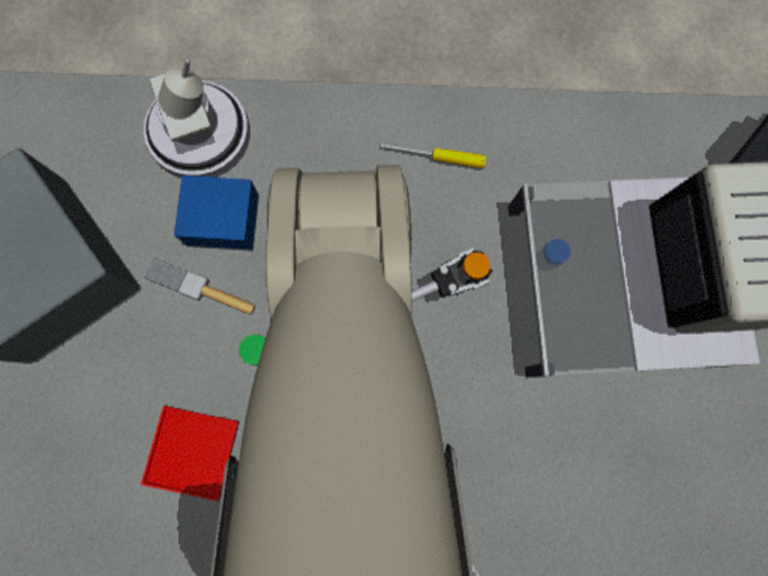

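```bash
python3 -m inch '[[0.16,0.25,0,0,0,-5,4.0],[0.16,0.25,0,0,0,-5,4.0],[0.16,0.25,0,0,0,-5,4.0],[0.16,0.25,0,0,0,-5,4.0],[0.16,0.25,0,0,0,-5,4.0]]' && python3 -m inch '[[0.16,0.25,0,0,0,-5,4.0],[0.16,0.25,0,0,0,-5,4.0],[0.16,0.25,0,0,0,-5,4.0],[0.16,0.25,0,0,0,-5,4.0],[0.16,0.25,0,0,0,-5,4.0]]' && python3 -m inch '[[0.16,0.25,0,0,0,-5,4.0],[0.16,0.25,0,0,0,-5,4.0],[0.16,0.25,0,0,0,-5,4.0],[0.16,0.25,0,0,0,-5,4.0],[0.16,0.25,0,0,0,-4,4.0]]' && python3 -m inch '[[0.16,0.2,0,0,0,-3,4.0],[0,0,0,0,0,-2,4.0],[0,0,0,0,0,0,4.0],[0,0,0,0,0,0,4.0]]'
python3 - <<'E'
from h import *
a=vision.read_camera("top");save(a,"t8.png");b=vision.read_camera("side");save(b,"s8.png")
s=get_state();T=Tq(s["tcp_pos"],s["orientation"]);print(np.degrees(np.arctan2(T[1,1],T[0,1]))+180)
print("predicted can",T@[.0025,-.210,0,1])
for p in(a,b):
 for r in silhouettes(p,"canister_orange")[:1]:
  H,S,V=cv2.split(cv2.cvtColor(p["pixels"],cv2.COLOR_RGB2HSV));m=r["mask"]&(H<22)&(H>4)&(S>120);c=cloud(p,m)
  print(r["confidence"],len(c),c.min(0),c.max(0),np.median(c,0))
E
```

```text
clock: 12.1
tcp_pos: [0.4549, 0.1169, 0.1167]
orientation: [-0.001, -0.424, 0.906, 0.0]
wrist_force: [0.0, 0.9, -3.3]
finger_gap: 0.0433
clock: 12.6
tcp_pos: [0.4401, 0.1161, 0.1167]
orientation: [-0.001, -0.61, 0.792, 0.0]
wrist_force: [-0.1, 0.8, -3.4]
finger_gap: 0.0431
clock: 13.1
tcp_pos: [0.427, 0.1092, 0.1167]
orientation: [0.001, 0.761, -0.648, -0.0]
wrist_force: [-0.5, 1.0, -4.0]
finger_gap: 0.0431
clock: 13.5
tcp_pos: [0.4257, 0.1076, 0.117]
orientation: [0.0, 0.788, -0.616, -0.0]
wrist_force: [-0.9, 0.2, -4.5]
finger_gap: 0.0432
14.061834242209699
predicted can [0.63018305 0.15634466 0.11700964 1.        ]
0.63 221 [0.61335527 0.13515585 0.09996858] [0.65038413 0.17502239 0.11497655] [0.63145694 0.15537665 0.11106403]
0.61 222 [0.61191822 0.13892566 0.09555575] [0.65390918 0.17989229 0.11454531] [0.63174505 0.16270662 0.11188777]
```

View pics/s8.png

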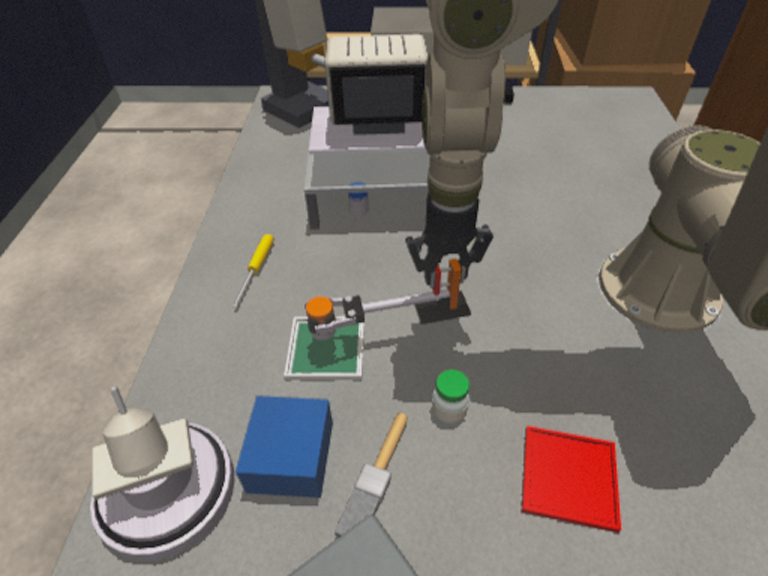

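View pics/t8.png

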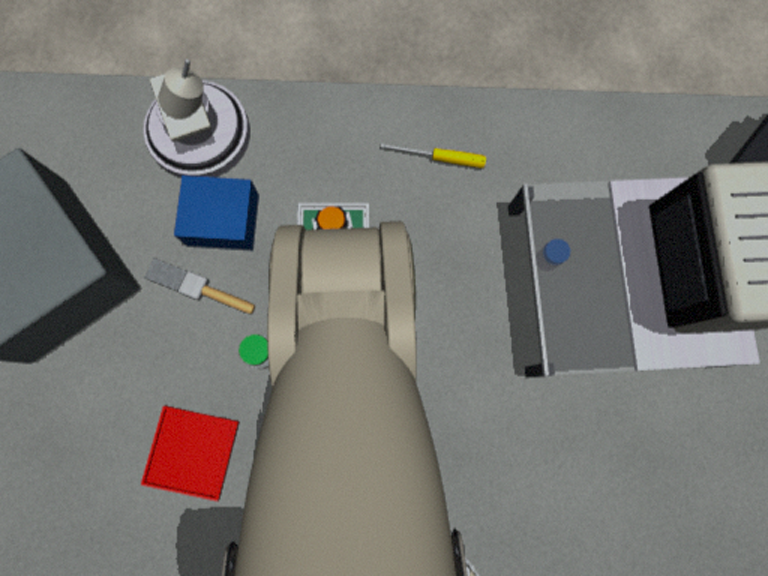

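```bash
python3 -m inch '[[-0.1,0,0.5,0,0,0,4.0],[-0.2,0,1,0,0,0,4.0],[0,0,1,0,0,0,4.0],[0,0,0.8,0,0,0,4.0],[0,0,0.4,0,0,0,4.0]]' && python3 -m inch '[[0,0,0.2,0,0,0,4.0],[0,0,0.1,0,0,0,4.0],[0,0,0,0,0,0,4.0],[0,0,0,0,0,0,4.0]]'
python3 - <<'E'
from h import *
b=vision.read_camera("side")
im=b["pixels"][180:280,170:330];cv2.imwrite("pics/s9c.png",cv2.resize(im[:,:,::-1],None,fx=4.5,fy=4.5))
for p in(b,):
 for r in silhouettes(p,"canister_orange")[:1]:
  H,S,V=cv2.split(cv2.cvtColor(p["pixels"],cv2.COLOR_RGB2HSV));m=r["mask"]&(H<22)&(H>4)&(S>120);c=cloud(p,m)
  print(r["confidence"],len(c),c.min(0),c.max(0),np.median(c,0))
E
```

```text
clock: 14.2
tcp_pos: [0.4243, 0.1108, 0.0789]
orientation: [0.001, 0.789, -0.615, -0.001]
wrist_force: [-0.2, 0.5, -3.6]
finger_gap: 0.043
clock: 14.6
tcp_pos: [0.4256, 0.1109, 0.0776]
orientation: [-0.0, 0.789, -0.615, 0.0]
wrist_force: [0.0, 0.4, -4.3]
finger_gap: 0.0431
0.52 212 [0.61221996 0.14174789 0.05714463] [0.65241621 0.18414694 0.07570378] [0.63120424 0.16784072 0.07278318]
```

View pics/s9c.png

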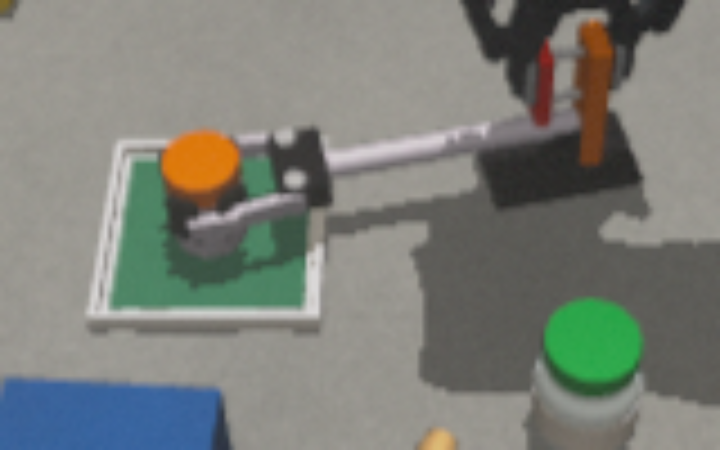

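```bash
python3 -m inch '[[0,0,0.1,0,0,0,4.0],[0,0,0,0,0,0,4.0]]' && python3 -m inch '[[0,0,0.1,0,0,0,4.0],[0,0,0,0,0,0,4.0]]'
```

```text
clock: 14.9
tcp_pos: [0.4253, 0.1109, 0.0763]
orientation: [-0.0, 0.789, -0.615, 0.0]
wrist_force: [-0.4, -0.2, -4.0]
finger_gap: 0.0427
clock: 15.1
tcp_pos: [0.4254, 0.1109, 0.0755]
orientation: [-0.0, 0.789, -0.615, 0.0]
wrist_force: [-2.0, -0.7, -0.9]
finger_gap: 0.043
```

```bash
python3 -m inch '[[0,-0.1,0,0,0,0,4.5],[0,-0.1,0,0,0,0,4.7],[0,-0.1,0,0,0,0,4.9],[0,-0.1,0,0,0,0,5.15],[0,0,0,0,0,0,5.15]]' 25
python3 - <<'E'
from h import *
b=vision.read_camera("side")
im=b["pixels"][180:280,170:330];cv2.imwrite("pics/s10c.png",cv2.resize(im[:,:,::-1],None,fx=4.5,fy=4.5))
a=vision.read_camera("top");im=a["pixels"][120:220,180:300];cv2.imwrite("pics/t10c.png",cv2.resize(im[:,:,::-1],None,fx=5,fy=5))
for p in(b,):
 for r in silhouettes(p,"canister_orange")[:1]:
  H,S,V=cv2.split(cv2.cvtColor(p["pixels"],cv2.COLOR_RGB2HSV));m=r["mask"]&(H<22)&(H>4)&(S>120);c=cloud(p,m)
  print(r["confidence"],len(c),c.min(0),c.max(0),np.median(c,0))
E
```

```text
clock: 15.6
tcp_pos: [0.4294, 0.1119, 0.0753]
orientation: [-0.0, 0.789, -0.615, 0.0]
wrist_force: [0.7, -0.5, -2.2]
finger_gap: 0.0516
0.77 240 [0.61134186 0.12299858 0.0473333 ] [0.65309623 0.18451509 0.07386709] [0.63172714 0.1666705  0.07039808]
```

View pics/s10c.png

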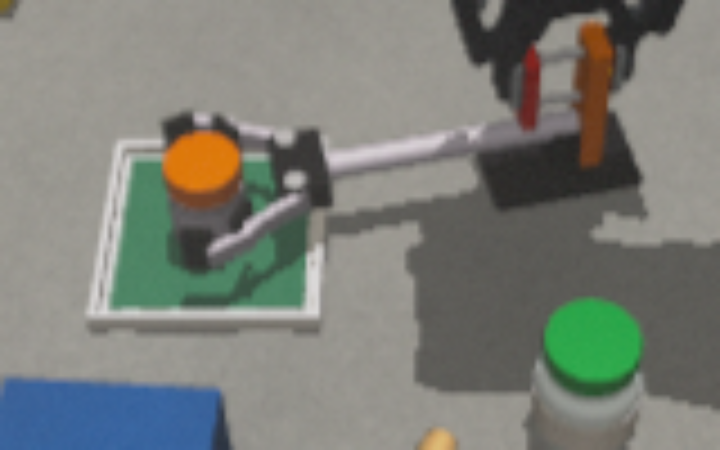

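View pics/t10c.png

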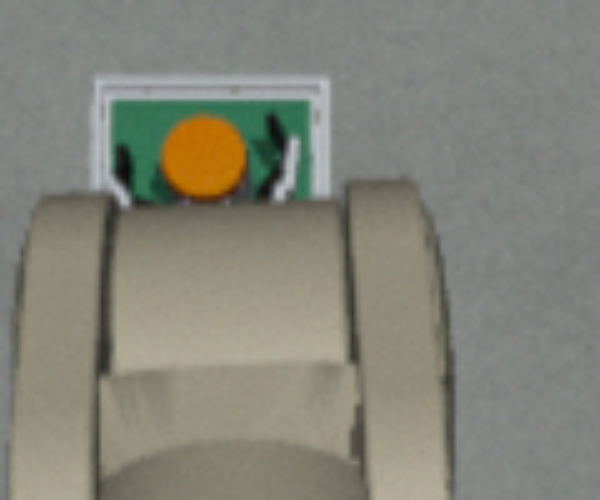

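```bash
python3 -m inch '[[0,0,-0.3,0,0,0,5.15],[0,0,-0.6,0,0,0,5.15],[0,0,-1,0,0,0,5.15],[0,0,-1.5,0,0,0,5.15],[0,0,-1.5,0,0,0,5.15]]' && python3 -m inch '[[0,0,-1.5,0,0,0,5.15],[0,0,-1,0,0,0,5.15],[0,0,-0.5,0,0,0,5.15],[0,0,0,0,0,0,5.15]]'
python3 - <<'E'
from h import *
b=vision.read_camera("side")
im=b["pixels"][150:290,150:330];cv2.imwrite("pics/s11c.png",cv2.resize(im[:,:,::-1],None,fx=4,fy=4))
plan((.45,.115,.14,-104.8,18))
E
```

```text
clock: 16.25
tcp_pos: [0.4292, 0.1119, 0.1256]
orientation: [-0.0, 0.789, -0.615, 0.0]
wrist_force: [0.8, 0.0, -3.6]
finger_gap: 0.0513
clock: 16.65
tcp_pos: [0.4296, 0.1119, 0.1551]
orientation: [-0.001, 0.789, -0.615, 0.001]
wrist_force: [0.2, -0.3, -3.8]
finger_gap: 0.0513
(0.45, 0.115, 0.14, -104.8, 18) [-0.109, -0.089, 0.08, -0.001, 0.001, 6.609]
```

View pics/s11c.png

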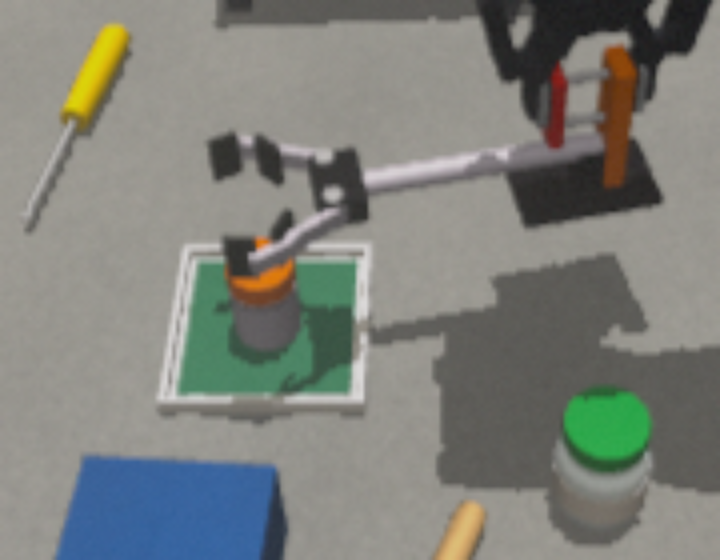

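```bash
python3 -m inch '[[0,0.1,0,0,0,3,5.15],[0,0.1,0,0,0,5,5.15],[0,0.1,0,0,0,6,5.15],[0,0.1,0,0,0,6,5.15],[0,0.1,0,0,0,6,5.15]]' && python3 -m inch '[[0,0,0,0,0,6,5.15],[0,0,0,0,0,6,5.15],[0,0,0,0,0,6,5.15],[0,0,0,0,0,6,5.15],[0,0,0,0,0,6,5.15]]'  && python3 -m inch '[[0,0,1,0,0,6,5.15],[0,0,1,0,0,6,5.15],[0,0,1.5,0,0,6,5.15],[0,0,1.5,0,0,5,5.15],[0,0,1.5,0,0,3,5.15]]'  && python3 -m inch '[[0,0,1,0,0,2,5.15],[0,0,0.5,0,0,0,5.15],[0,0,0,0,0,0,5.15]]'
python3 - <<'E'
from h import *
a=vision.read_camera("top");save(a,"t12.png");b=vision.read_camera("side");save(b,"s12.png")
r=silhouettes(b,"reacher")
for x in r[:1]:
  c=cloud(b,x["mask"]);ft=c[(c[:,2]<.05)&(c[:,1]>.05)];print(x["confidence"],np.median(ft,0),np.percentile(ft[:,2],[1,5,50,95]))
E
```

```text
clock: 17.2
tcp_pos: [0.4235, 0.1114, 0.1534]
orientation: [-0.001, -0.629, 0.778, 0.001]
wrist_force: [0.6, -0.8, -2.9]
finger_gap: 0.0513
clock: 17.7
tcp_pos: [0.4235, 0.1114, 0.1534]
orientation: [-0.001, -0.406, 0.914, 0.0]
wrist_force: [-0.1, -0.7, -3.4]
finger_gap: 0.0513
clock: 18.2
tcp_pos: [0.4236, 0.1114, 0.088]
orientation: [-0.001, -0.191, 0.982, 0.0]
wrist_force: [-0.1, -0.3, -3.1]
finger_gap: 0.0516
clock: 18.5
tcp_pos: [0.4232, 0.1114, 0.0732]
orientation: [-0.001, -0.175, 0.984, 0.0]
wrist_force: [-1.2, -0.7, -2.4]
finger_gap: 0.0514
0.89 [0.43135992 0.13228514 0.01881185] [0.00107103 0.01437735 0.01881185 0.04601001]
```

View pics/s12.png

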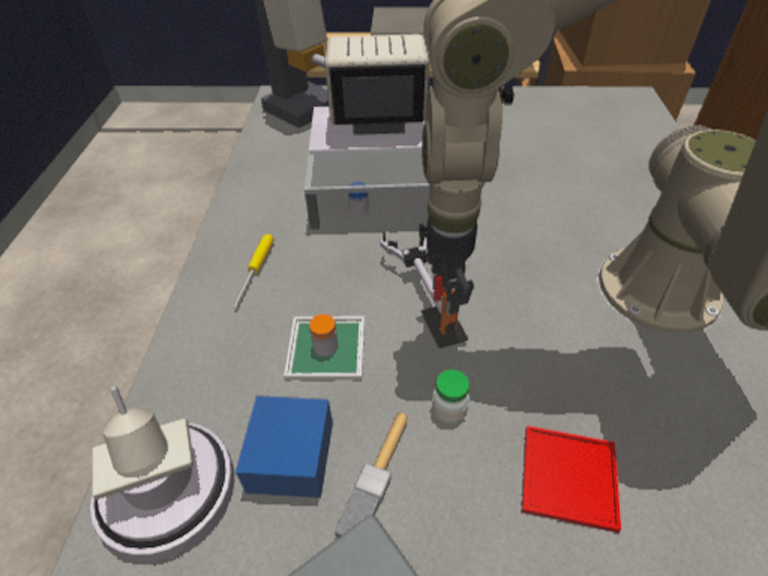

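View pics/t12.png

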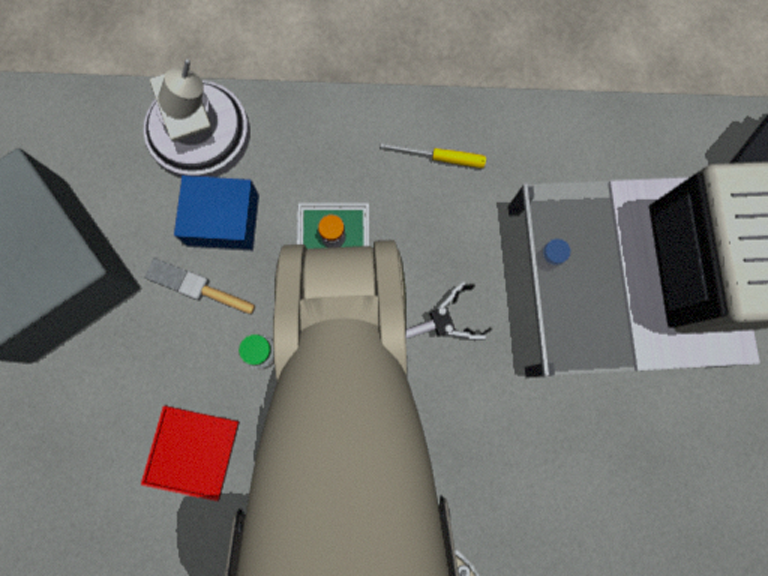

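```bash
python3 -m inch '[[0,0,0.5,0,0,0,5.15],[0,0,0.3,0,0,0,5.15],[0,0,0,0,0,0,5.15],[0,0,0,0,0,0,5.15]]' && python3 -m inch '[[0,0,0.1,0,0,0,5.15],[0,0,0,0,0,0,5.15]]' && python3 -m inch '[[0,0,0.1,0,0,0,5.15],[0,0,0,0,0,0,5.15]]'
```

```text
clock: 19.05
tcp_pos: [0.4241, 0.1114, 0.0662]
orientation: [-0.0, -0.175, 0.985, 0.0]
wrist_force: [-0.1, -0.1, -3.5]
finger_gap: 0.0515
clock: 19.25
tcp_pos: [0.4242, 0.1114, 0.0653]
orientation: [0.0, -0.175, 0.985, 0.0]
wrist_force: [-0.1, -0.1, -2.8]
finger_gap: 0.0516
clock: 19.45
tcp_pos: [0.4243, 0.1115, 0.0646]
orientation: [0.0, -0.175, 0.985, 0.0]
wrist_force: [-0.7, -0.0, 0.9]
finger_gap: 0.0515
```

```bash
python3 -m inch '[[0,0,0.05,0,0,0,5.15],[0,0,0,0,0,0,5.3],[0,0,0,0,0,0,5.5],[0,0,0,0,0,0,6],[0,0,0,0,0,0,7]]' && python3 -m inch '[[0,0,0,0,0,0,8.5],[0,0,0,0,0,0,8.5],[0,0,-0.5,0,0,0,8.5],[0,0,-1.5,0,0,0,8.5],[0,0,-3,0,0,0,8.5]]' && python3 -m inch '[[0,0,-4,0,0,0,8.5],[0,0,-4,0,0,0,8.5],[0,0,-3,0,0,0,8.5],[0,0,0,0,0,0,8.5]]'
python3 - <<'E'
from h import *
plan((.255,.47,.22,-100,12))
E
```

```text
clock: 19.95
tcp_pos: [0.4244, 0.1114, 0.0638]
orientation: [0.0, -0.175, 0.985, 0.0]
wrist_force: [-0.3, 0.5, 0.1]
finger_gap: 0.0699
clock: 20.45
tcp_pos: [0.4224, 0.1113, 0.1129]
orientation: [-0.002, -0.175, 0.985, 0.0]
wrist_force: [0.4, -0.4, -0.3]
finger_gap: 0.0852
clock: 20.85
tcp_pos: [0.4268, 0.1116, 0.2286]
orientation: [0.004, -0.175, 0.985, -0.0]
wrist_force: [0.0, 0.2, 0.5]
finger_gap: 0.085
(0.255, 0.47, 0.22, -100, 12) [1.107, 3.162, 0.063, -0.0, 0.041, 2.513]
```

Move the arm aside for an unobstructed check.

```bash
python3 -m inch '[[1.1,3.1,0,0,0,2.5,8.5],[1.1,3.1,0,0,0,2.5,8.5],[1.1,3.1,0,0,0,2.5,8.5],[1.1,3.1,0,0,0,2.5,8.5],[1.1,3.1,0,0,0,2.5,8.5]]' && python3 -m inch '[[1.1,3.1,0,0,0,2.5,8.5],[1.1,3.1,0,0,0,2.5,8.5],[1.1,3.1,0,0,0,2.5,8.5],[0.5,1,0,0,0,0,8.5],[0,0,0,0,0,0,8.5]]'
python3 - <<'E'
from h import *
a=vision.read_camera("top");b=vision.read_camera("side");save(a,"t13.png");save(b,"s13.png")
for p in(a,b):
  for l in ["canister_orange","canister_blue","reacher","jar","brush","screwdriver","wipes_box"]:
    for r in silhouettes(p,l)[:1]:
      c=cloud(p,r["mask"]);print(l,round(r["confidence"],2),np.round(r["location"]),np.round(np.median(c,0),3),np.round(c.min(0),3),np.round(c.max(0),3))
print(get_state()["tcp_pos"])
E
```

```text
clock: 21.35
tcp_pos: [0.3295, 0.247, 0.2233]
orientation: [-0.0, -0.066, 0.998, -0.0]
wrist_force: [0.1, 1.3, -0.3]
finger_gap: 0.0851
clock: 21.85
tcp_pos: [0.2837, 0.3465, 0.2232]
orientation: [-0.0, -0.003, 1.0, -0.0]
wrist_force: [0.2, -0.1, 1.3]
finger_gap: 0.0851
canister_orange 0.72 [224. 157.] [0.622 0.157 0.069] [0.608 0.138 0.008] [0.665 0.179 0.075]
reacher 0.66 [253. 228.] [0.442 0.07  0.041] [ 0.384 -0.103 -0.004] [0.553 0.16  0.11 ]
jar 0.59 [172. 230.] [0.415 0.268 0.074] [ 0.39   0.247 -0.001] [0.447 0.298 0.08 ]
brush 0.72 [126. 191.] [0.535 0.406 0.018] [ 0.484  0.293 -0.005] [0.579 0.493 0.024]
screwdriver 0.97 [303. 103.] [ 0.787 -0.06   0.02 ] [ 0.771 -0.119 -0.003] [0.813 0.072 0.03 ]
canister_orange 0.7 [216. 223.] [0.63  0.174 0.061] [0.611 0.14  0.008] [0.655 0.184 0.074]
canister_blue 0.69 [238. 135.] [ 0.601 -0.215  0.032] [ 0.581 -0.234 -0.001] [ 0.625 -0.208  0.066]
reacher 0.61 [291. 194.] [0.441 0.094 0.042] [ 0.386 -0.168 -0.002] [0.553 0.165 0.11 ]
jar 0.75 [301. 265.] [0.423 0.291 0.064] [ 0.393  0.197 -0.001] [0.449 0.306 0.079]
brush 0.74 [249. 321.] [0.534 0.41  0.019] [ 0.49   0.296 -0.001] [0.581 0.501 0.14 ]
screwdriver 0.53 [176. 171.] [ 0.79  -0.064  0.022] [ 0.775 -0.151 -0.003] [ 0.818 -0.007  0.029]
wipes_box 0.98 [189. 298.] [0.657 0.382 0.07 ] [ 0.605  0.258 -0.003] [0.732 0.426 0.075]
[0.28454711 0.34596703 0.22381732]
```

View pics/t13.png

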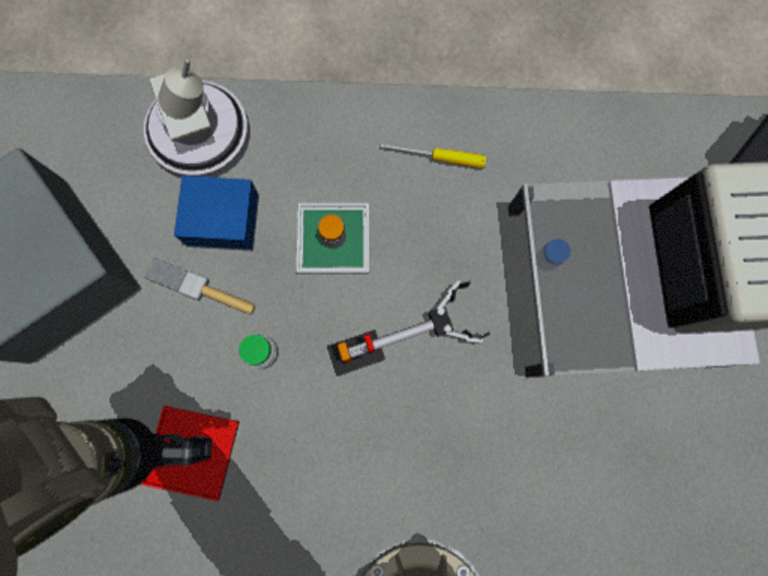

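View pics/s13.png

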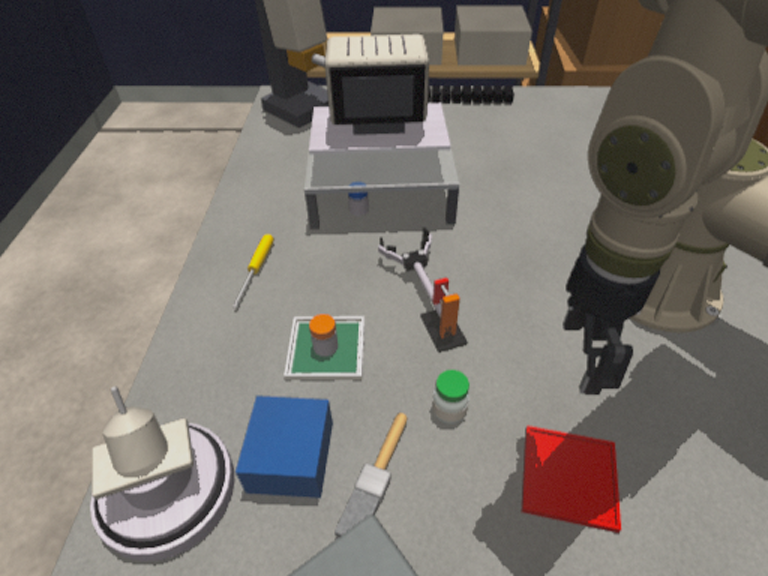

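Both views show the orange canister upright in the white tray, at about (330,230) in the top picture. The reacher is standing free with its jaws open at about (395,335), and everything else is where it was. I'm handing in.

Run:
```python
from h import *
print(workorder.hand_in())
```

```text
the job is handed in; nothing more can be done
None
```

The orange-capped canister is standing upright in the white tray with the green floor. The reacher is back upright on the bench, released, with its jaws open. The job was handed in at about 22–23 s on the robot's clock.

I picked up the reacher by its grip, slid the open jaws around the canister and closed the trigger at 40 N, which stopped at 43 mm. I then lifted it about 8 mm, drew it straight out and stood it in the tray. The robot's fingers never touched a canister.

**Last checks:**
- **Canister:** it is near the tray centre, at about (0.63, 0.16) m. Its top is about 70 mm above the bench, which fits a canister standing on the tray floor.
- **Reacher:** both camera views show it free-standing, about 4 cm from where it started and turned by about 35°.
- **Everything else:** the blue canister, jar, brush, screwdriver and wipes box match their starting positions to within 4 mm. The blue canister's position comes from the side camera only.
- **Forces and arm:** the highest wrist force I read was about 8 N. The arm was clear of everything at hand-in.

**Not seen directly:** the arm blocked the camera view of the jaws as they closed under the platform, so I confirmed that grip from the finger opening and from the pictures after pulling out. No check failed. The top and side cameras disagreed by about 3 mm on some positions, which I averaged.

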